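Top up the laundry tablet jar with the scoop

TASK

Top up the open ceramic jar: with the scoop that lies in the stock tub, take up at least three of the laundry tablets in one scoopful and tip them into the jar. Then lay the scoop back in the tub, bottom down; no tablet may be left lying about outside the tub and the jar. Do not touch the tablets with the gripper, and leave the jar standing where it is and the other things on the counter undisturbed.

Things in the scene. Friction and masses are not known exactly. Their poses are not given: they have to be found in the camera images.
- tub: open grey plastic stock tub, 290 x 150 mm outside, 60 high; inside 280 (x) by 140 (y), walls and floor 5 mm thick, inside corners bevelled 25 at 45 degrees; stands fast on the counter. Origin: centre of its underside; z up, x points away from the robot, towards the end where the tablets lie, turned up to 0.25 rad either way. It is left or right of the robot's middle line, the jar on the other side
- scoop: steel scoop, 160 g: flat tray 110 x 110 mm, 3 thick, lip 1.5, open at front (+x) and top; back wall 52 high, sides fall to nothing 15 behind the lip, lip corners cut off 15. From the back wall top a black bar grip, 20 wide (y), 24 thick, 115 long, rises leaning 22 degrees back: direction (-0.375, 0, 0.927). Origin: centre of the tray underside. Starts flat in the tub, mouth to the tablets
- scoop_grip (a point): point on the axis of the scoop's grip, at (-78, 0, 119.5) mm in the scoop's frame, 75 mm up the grip and 40 mm below its free end; pinch here across the 20 mm width (scoop y), with the tool leaning along the grip
- scoop_lip (a point): middle of the scoop's front lip, underside, at (55, 0, 0) mm in the scoop's frame
- jar: wide open-mouthed white ceramic jar, 170 mm across, 140 tall, 1.3 kg, standing loose on the counter; threaded neck 154 mm outside, mouth 142 mm inside, floor 7 mm thick. Origin: centre of its underside
- jar_mouth (a point): centre of the jar's mouth, at rim height (140 mm above the counter)
- tablet0: pressed white laundry tablet, pillow shaped, 46 mm across and 31 thick, 48 g, slippery on tub and scoop (friction about 0.3); lies loose on the tub's floor in front of the scoop's mouth, one of four alike in two rows of two. Origin: its centre
- tablet1: pressed white laundry tablet, pillow shaped, 46 mm across and 31 thick, 48 g, slippery on tub and scoop (friction about 0.3); lies loose on the tub's floor in front of the scoop's mouth, one of four alike in two rows of two. Origin: its centre
- tablet2: pressed white laundry tablet, pillow shaped, 46 mm across and 31 thick, 48 g, slippery on tub and scoop (friction about 0.3); lies loose on the tub's floor in front of the scoop's mouth, one of four alike in two rows of two. Origin: its centre
- tablet3: pressed white laundry tablet, pillow shaped, 46 mm across and 31 thick, 48 g, slippery on tub and scoop (friction about 0.3); lies loose on the tub's floor in front of the scoop's mouth, one of four alike in two rows of two. Origin: its centre
- jar_lid: the ceramic screw lid of the jar, off and lying knob up, 170 mm across, 60 high, on the robot's right. Origin: centre of its underside
- lint_roller: lint roller with a mint green handle, lying on the counter between the tub and the jar, 210 mm long, 46 high. Origin: under the middle, where handle and roll meet
- spray_bottle: clear spray bottle with a white trigger head, 72 mm across, 230 tall, standing between the tub and the jar, farther from the robot. Origin: centre of its underside
- dustpan: grey plastic dustpan, 220 mm wide, 330 long with its handle, 60 high, lying on the robot's left. Origin: centre of the pan's underside, its handle towards +x
- detergent_bottle: white detergent bottle, 130 x 85 mm, 235 tall, standing on the robot's right. Origin: centre of its underside
- dosing_cup: small clear dosing cup, 68 mm across, 60 tall, standing on the robot's left. Origin: centre of its underside
Things that resemble listed ones, but are neither listed nor needed, are in the scene too. What is shaped like the tablet2 but black or green is not meant.

How it is judged:
On the way, in this order (a step that is already met when the one before it is completed fails the run):
1. at least three tablets lie together in the scoop, lifted clear of the tub (((distance between each of tablet0, tablet1, tablet2 and scoop below 0.09 m and height (world z) of each of tablet0, tablet1, tablet2 above 0.09 m) or (distance between each of tablet0, tablet1, tablet3 and scoop below 0.09 m and height (world z) of each of tablet0, tablet1, tablet3 above 0.09 m) or (distance between each of tablet0, tablet2, tablet3 and scoop below 0.09 m and height (world z) of each of tablet0, tablet2, tablet3 above 0.09 m) or (distance between each of tablet1, tablet2, tablet3 and scoop below 0.09 m and height (world z) of each of tablet1, tablet2, tablet3 above 0.09 m)) and height (world z) of scoop above 0.09 m), for 0.2 s.
2. at least three tablets are in the jar (((horizontal distance between each of tablet0, tablet1, tablet2 and jar below 0.08 m and height (world z) of each of tablet0, tablet1, tablet2 below 0.135 m) or (horizontal distance between each of tablet0, tablet1, tablet3 and jar below 0.08 m and height (world z) of each of tablet0, tablet1, tablet3 below 0.135 m) or (horizontal distance between each of tablet0, tablet2, tablet3 and jar below 0.08 m and height (world z) of each of tablet0, tablet2, tablet3 below 0.135 m) or (horizontal distance between each of tablet1, tablet2, tablet3 and jar below 0.08 m and height (world z) of each of tablet1, tablet2, tablet3 below 0.135 m))), for 0.2 s.
At the end, for the whole second after the job is handed in: At least three tablets in the jar, all others in the tub (or in the scoop there), at rest; scoop at rest in the tub, bottom down (tilt under 0.5 rad, origin at most 40 mm above the tub's underside); jar upright and within 30 mm of its place, the other things within 40 mm of theirs (((horizontal distance between each of tablet0, tablet1, tablet2 and jar below 0.08 m and height (world z) of each of tablet0, tablet1, tablet2 below 0.135 m) or (horizontal distance between each of tablet0, tablet1, tablet3 and jar below 0.08 m and height (world z) of each of tablet0, tablet1, tablet3 below 0.135 m) or (horizontal distance between each of tablet0, tablet2, tablet3 and jar below 0.08 m and height (world z) of each of tablet0, tablet2, tablet3 below 0.135 m) or (horizontal distance between each of tablet1, tablet2, tablet3 and jar below 0.08 m and height (world z) of each of tablet1, tablet2, tablet3 below 0.135 m)) and ((horizontal distance between tablet0 and jar below 0.08 m and height (world z) of tablet0 below 0.135 m) or (x of tablet0 in the frame of tub between -0.14 and 0.14 m and y of tablet0 in the frame of tub between -0.07 and 0.07 m and z of tablet0 in the frame of tub between 0 and 0.09 m)) and ((horizontal distance between tablet1 and jar below 0.08 m and height (world z) of tablet1 below 0.135 m) or (x of tablet1 in the frame of tub between -0.14 and 0.14 m and y of tablet1 in the frame of tub between -0.07 and 0.07 m and z of tablet1 in the frame of tub between 0 and 0.09 m)) and ((horizontal distance between tablet2 and jar below 0.08 m and height (world z) of tablet2 below 0.135 m) or (x of tablet2 in the frame of tub between -0.14 and 0.14 m and y of tablet2 in the frame of tub between -0.07 and 0.07 m and z of tablet2 in the frame of tub between 0 and 0.09 m)) and ((horizontal distance between tablet3 and jar below 0.08 m and height (world z) of tablet3 below 0.135 m) or (x of tablet3 in the frame of tub between -0.14 and 0.14 m and y of tablet3 in the frame of tub between -0.07 and 0.07 m and z of tablet3 in the frame of tub between 0 and 0.09 m)) and linear speed of each of tablet0, tablet1, tablet2, tablet3, scoop below 0.03 m/s and x of scoop in the frame of tub between -0.135 and 0.135 m and y of scoop in the frame of tub between -0.07 and 0.07 m and z of scoop in the frame of tub between -0.005 and 0.04 m and angle between scoop's own z axis and vertical below 0.5 rad and angle between jar's own z axis and vertical below 0.1 rad and distance of jar from where it was at the start of the episode below 0.03 m and distance of each of jar_lid, lint_roller, spray_bottle, dustpan, detergent_bottle, dosing_cup from where it was at the start of the episode below 0.04 m); the robot touches nothing.
It fails at once if the gripper touches a tablet (contact force between the fingers and tablet0 above 1 N or contact force between the fingers and tablet1 above 1 N or contact force between the fingers and tablet2 above 1 N or contact force between the fingers and tablet3 above 1 N).
It fails at once if the jar is tipped or pushed from its place (angle between jar's own z axis and vertical above 0.25 rad or distance of jar from where it was at the start of the episode above 0.03 m).
It fails at once if one of the other things on the counter is knocked or moved by more than 40 mm (distance of any of jar_lid, lint_roller, spray_bottle, dustpan, detergent_bottle, dosing_cup from where it was at the start of the episode above 0.04 m).
It also fails if it takes over 67 s, if anything falls off the work surface, if the arm or the gripper's body presses on something with over 40 N, if the wrist force passes 120 N, or if a joint passes its speed limit or range.

ROBOT

A 6-joint arm with a two-finger parallel gripper is mounted at the origin on the work surface. World frame = base frame: x ahead of the robot, y to its left, z up, the work surface at z = 0. Lengths are in m, angles in rad, forces in N, time in s.
With the tool pointing down it reaches from about 0.3 to 0.85 m from the base axis. Payload 4.2 kg.
Tool frame: the origin (TCP) lies at the very end of the fingers, on their centre line; the grasp point (between the pads) lies 19 mm behind it; z points along the fingers, y is the line along which they close (so a half turn about z gives the same grasp; the last joint's range is limited). The gripper opens to 91 mm and grips with 3 to 60 N. Pads are 32 mm wide; open, the fingers measure 118 mm over their backs; the gripper's body (76 mm by 178 mm) begins 60 mm behind the grasp point.
Start: joints at [1.236, 0.32, 1.565, -0, 1.257, -0.02], TCP at [0.178, 0.547, 0.214] pointing down, gripper open.
Joint ranges: [-3.11, 3.11], [-0.84, 2.01], [0.21, 2.61], [-1.34, 4.49], [0.05, 2.63], [-2.56, 2.56]. Speed limits (rad/s): [2.57, 2.57, 3.14, 3.14, 3.14, 3.14].

INTERFACE

Orientations are given as a 3x3 rotation matrix whose columns are the frame's x, y, z axes.
In Python, from plant import robot gives the robot as it stands. The module is installed in compiled form; this text tells all that it offers.
- The arm moves only by the tool step_arm, never from a script. Its argument "steps" is a list that holds one entry, the list of rows, each a list of 7 numbers: the shift along the world's x, y, z in units of 0.1 m (1.0 is 0.1 m), then the turn, a rotation vector about the world's x, y, z in units of pi rad (1.0 is pi rad), then the opening, from 0 (shut) to 1 (fully open). In form: [[[dx, dy, dz, ax, ay, az, gripper], ...]]. A call has 1 to 20 rows; each row is the pose to reach, as a shift and turn from the pose commanded when the call began, turning the shorter way round; what a row does not reach only later rows make up. A row lasts 1/8 s, in which the tool goes at most 62.5 mm and 10.7 degrees, less where a joint would pass 70% of its speed; a pose out of reach is approached as far as the arm can. A call with a number of a shift or a turn outside -1 to 1 is refused whole. A call with a gripper value outside its range is refused whole. The fingers move at their own pace and stop on an object; the grip force is fixed at half the most. Time passes only in rows, so rows that repeat a pose let the fingers close. It gives the time, the measured TCP pose, the force, the opening and the grip force at its end, in the units of the state.
- robot.read_state(): the state, without advancing time (a new reading comes with each control period).
- robot.snapshot(name): name is "scene" or "side" or "wrist"; returns (picture, depth): 480x640x3 uint8, blue, green, red; 480x640 float32, m along the optical axis (not along the pixel's ray), 0 where there is no reading.
- robot.camera_params(name): a dict with "fov_y" (degrees; the focal length in pixels is half the picture's height over the tangent of half this angle, whatever the lens; pixels are square), "cx", "cy" (the principal point, pixels), "k1" (the pictures are not rectified: a ray, as slopes to the right and down, at radius r is drawn at 1 + k1 r^2 times it, then the intrinsics apply), "position" and "orientation" of the camera in the world. Camera axes: x right, y up, looking along -z (the intrinsics and any distortion apply to the point x, -y, -z); pixel columns grow to the right and rows downward; lengths in m; the calibration is good to about 2 mm. A picture is of the moment at which its call begins: read the wrist's pose just before it. camera_params takes no time and is no camera call; for the wrist camera it gives the pose at the moment of the call.
- robot.sign_off(): hands the job in; it is judged then, once.
Trained networks look in the newest picture that a camera, given by its name, has taken for a name from the list of things; names that differ only in an ending like _2 or _b are one class to them, and where a whole thing is asked for, a point or a joint stands for the part that bears it (a point fixed in the world has none). Each returns a list of dicts, best first, with "conf" (0 to 1); they miss things now and then, are a little off and sometimes report something else, mostly with a low value. They report only what shows in the picture. A call takes as long as a camera call. They do not tell look-alikes from the thing itself.
- robot.recognise(camera, label): "bbox" ([centre column, centre row, width, height] in pixels, round what is visible of it).
- robot.trace(camera, label): "mask" (480x640 bool, what is visible of it) and "bbox" ([centre column, centre row, width, height] in pixels, round what is visible of it).
- robot.mark_of(camera, label): "xy" ([column, row] in pixels: a listed point, or the origin of a listed thing).
The state is a dict: "time_s": time; "qpos": joint angles; "qd": joint speeds; "joint_efforts": joint torques, N m; "tool_pos": TCP position; "tcp_rot": TCP orientation; "force": force on the tool from outside, world axes, zero at the start; "ft_torque": the same for the moment, N m; "gripper_width": opening from 0.0 (shut) to 1.0 (fully open); "finger_force": force on a finger pad.
Only numpy, scipy, OpenCV 4.12 (cv2) and the standard library are available. Lean on these libraries where they do the work, as an engineer would, in place of code of your own. Each camera call takes 0.05 s, during which the arm holds its last target. There are 200 camera calls.

## Working session

There is one attempt and no reset: what is moved stays moved. The work goes in short steps, Python scripts to look and compute and a tool call to move; the robot and the scene stay as the last step left them, time stands still between calls to the robot, and variables do not carry over. Pictures are saved under pics/ and viewed, at most 10 in all, crops included, and the job is handed in when it is done.

Besides the shell and the picture viewer there is one more tool, called as name(argument=value, ...) on one line, values as JSON. step_arm: Moves the arm, as the interface text tells. Shifts and turns lie within -1 to 1; 1 stands for 0.1 m of shift or pi rad of turn. Its arguments: {"type":"object","properties":{"steps":{"type":"array"}},"required":["steps"]}

```bash
mkdir -p pics; ls; cat > h.py <<'E'
import numpy as np, cv2
from plant import robot
def ray(cam,px,P=None):
    P=P or robot.camera_params(cam); f=240/np.tan(np.radians(P['fov_y'])/2)
    d=(np.array(px,float).reshape(-1,2)-[P['cx'],P['cy']])/f
    u=d.copy()
    for _ in range(20): u=d/(1+P['k1']*(u**2).sum(1,keepdims=True))
    return np.c_[u[:,0],-u[:,1],-np.ones(len(u))]@np.array(P['orientation']).T, np.array(P['position'])
def at_z(cam,px,z):
    r,p=ray(cam,px); return p+r*((z-p[2])/r[:,2])[:,None]
def at_d(cam,px,depth):
    px=np.array(px).reshape(-1,2); r,p=ray(cam,px)
    return p+r*depth[px[:,1].astype(int),px[:,0].astype(int)][:,None]
def proj(cam,X):
    P=robot.camera_params(cam); f=240/np.tan(np.radians(P['fov_y'])/2)
    c=(np.atleast_2d(X)-P['position'])@np.array(P['orientation']); u=np.c_[c[:,0],-c[:,1]]/-c[:,2:3]
    u=u*(1+P['k1']*(u**2).sum(1,keepdims=True)); return u*f+[P['cx'],P['cy']]
def cloud(cam,depth):
    v,u=np.nonzero(depth>0); px=np.c_[u,v]; return px,at_d(cam,px,depth)
E
python3 - <<'E'
from h import *
np.set_printoptions(precision=3,suppress=True)
s=robot.read_state(); print(s)
for c in ['scene','side']:
    im,d=robot.snapshot(c); cv2.imwrite(f'pics/{c}0.png',im); np.save(f'{c}0.npy',d)
    P=robot.camera_params(c); print(c,P)
    for l in ['tub','scoop','scoop_grip','scoop_lip','jar','jar_mouth','tablet0','jar_lid','lint_roller','spray_bottle']:
        r=robot.mark_of(c,l); print(l,[(np.round(x['xy']).tolist(),round(x['conf'],2), at_d(c,np.clip(np.round(x['xy']).astype(int),0,[639,479]),d)[0].round(3).tolist()) for x in r][:6])
E
```

```text
pics
{'time_s': 0.0, 'qpos': array([ 1.236,  0.32 ,  1.566,  0.   ,  1.257, -0.02 ]), 'qd': array([ 0.001,  0.001,  0.   ,  0.   , -0.   ,  0.   ]), 'joint_efforts': array([ -0.001, -41.247, -23.196,   0.073,   0.046,  -0.   ]), 'tool_pos': array([0.178, 0.546, 0.213]), 'tcp_rot': array([[-0.951,  0.31 , -0.001],
       [ 0.31 ,  0.951, -0.002],
       [ 0.   , -0.002, -1.   ]]), 'force': array([-0.812, -0.142, -0.016]), 'ft_torque': array([0.022, 0.031, 0.041]), 'finger_force': 0.0, 'gripper_width': 1.0023976566096269}
scene {'fov_y': 52.29936014965838, 'cx': 315.6015631505118, 'cy': 238.92108955331375, 'k1': -0.1277431502726852, 'position': array([1.611, 0.444, 0.878]), 'orientation': array([[-0.418, -0.509,  0.752],
       [ 0.908, -0.257,  0.331],
       [ 0.025,  0.822,  0.57 ]])}
tub [([381.0, 285.0], 0.67, [0.585, 0.195, 0.009])]
scoop [([386.0, 266.0], 0.73, [0.495, 0.181, 0.008]), ([290.0, 298.0], 0.29, [0.759, 0.002, 0.024])]
scoop_grip [([395.0, 222.0], 0.92, [0.439, 0.176, 0.127]), ([381.0, 279.0], 0.62, [0.562, 0.187, 0.011]), ([266.0, 242.0], 0.6, [0.605, -0.155, 0.056]
[... 1371 characters left out ...]
50.0, 270.0], 0.52, [0.659, 0.172, 0.031])]
jar_mouth [([376.0, 179.0], 0.72, [0.576, -0.265, 0.06]), ([250.0, 269.0], 0.37, [0.658, 0.173, 0.037])]
tablet0 [([251.0, 268.0], 0.8, [0.659, 0.168, 0.036]), ([190.0, 274.0], 0.79, [0.768, 0.278, 0.034]), ([230.0, 287.0], 0.75, [0.664, 0.241, 0.031]), ([276.0, 301.0], 0.6, [0.56, 0.189, 0.005]), ([215.0, 253.0], 0.57, [0.767, 0.19, 0.03]), ([264.0, 280.0], 0.56, [0.61, 0.174, 0.034])]
jar_lid [([457.0, 170.0], 0.75, [0.423, -0.475, 0.03]), ([252.0, 271.0], 0.29, [0.653, 0.172, 0.032]), ([233.0, 288.0], 0.24, [0.656, 0.238, 0.03])]
lint_roller [([342.0, 270.0], 0.9, [0.479, 0.025, 0.027])]
spray_bottle [([280.0, 222.0], 0.84, [0.7, 0.007, 0.034])]
```

View pics/scene0.png

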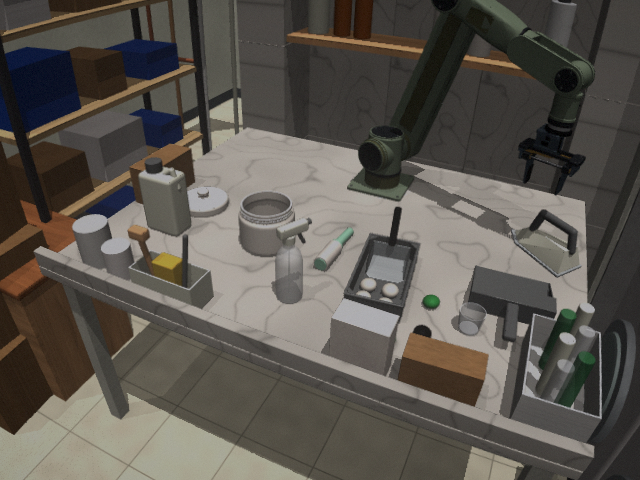

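View pics/side0.png

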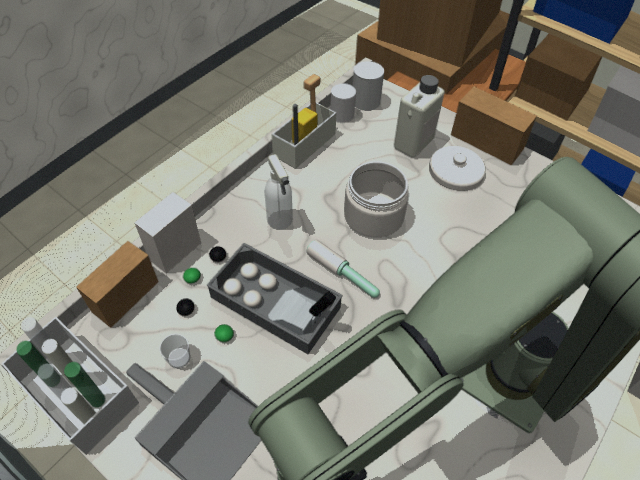

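The scene shows the tub with the scoop at (385,270) and two white tablets visible near (368,285) and (388,293). In the side view all four white tablets are in the tub, at (250,270), (268,282), (232,287) and (252,298). The black and green balls outside it are the look-alikes. The jar is at (375,200), the lint roller at (342,268), and the spray bottle at (280,200). The steel pan at scene (545,250) is a scoop look-alike outside the tub, so the scoop I want is the one in the tub with the black bar grip.

```bash
python3 - <<'E'
from h import *
from scipy.optimize import least_squares
np.set_printoptions(precision=4,suppress=True)
for c in ['scene','side']:
    d=np.load(c+'0.npy'); im=cv2.imread(f'pics/{c}0.png')
    px,X=cloud(c,d); col=im[px[:,1],px[:,0]].astype(int)
    tb=(abs(X[:,0]-.58)<.25)&(abs(X[:,1]-.19)<.14)
    rim=tb&(abs(X[:,2]-.06)<.004)&(col.max(1)<130)
    P=X[rim][:,:2].astype(np.float32)
    # largest cluster
    r=cv2.minAreaRect(P); print(c,'rim',rim.sum(),r, X[rim][:,2].mean())
    def res(p):
        cs,sn=np.cos(p[2]),np.sin(p[2]); q=(P-p[:2])@np.array([[cs,-sn],[sn,cs]])
        dx=np.abs(q[:,0])-.1425; dy=np.abs(q[:,1])-.0725
        a=np.where(np.abs(dx)<np.abs(dy),dx,dy)
        return a
    best=min((least_squares(res,[r[0][0],r[0][1],y],loss='soft_l1',f_scale=.002) for y in np.linspace(-.3,.3,7)),key=lambda o:o.cost)
    print(' tub',best.x,best.cost,np.median(abs(best.fun)))
    g=(abs(X[:,0]-.44)<.12)&(abs(X[:,1]-.19)<.1)&(X[:,2]>.072)&(X[:,2]<.18)&(col.max(1)<110)
    G=X[g]; print(' grip',len(G),G.mean(0),G.min(0),G.max(0)); 
    if len(G): print(np.linalg.svd(G-G.mean(0),full_matrices=False)[2][0])
    j=(np.hypot(X[:,0]-.55,X[:,1]+.15)<.16)&(abs(X[:,2]-.14)<.004)
    J=X[j]; 
    f=lambda p:np.hypot(J[:,0]-p[0],J[:,1]-p[1])-.074
    o=least_squares(f,[.55,-.15],loss='soft_l1',f_scale=.003); print(' jar',len(J),o.x,np.median(abs(o.fun)))
    t=tb&(abs(X[:,2]-.034)<.006)&(col.min(1)>150); 
    m=np.zeros((480,640),np.uint8); m[px[t][:,1],px[t][:,0]]=1
    n,L,S,C=cv2.connectedComponentsWithStats(m)
    for k in range(1,n):
        if S[k,4]>25: 
            q=X[L[px[:,1],px[:,0]]==k]; print('  tab',S[k,4],C[k],q.mean(0))
    for nm,b in dict(roller=(.42,.65,-.05,.12),spray=(.62,.85,-.08,.1)).items():
        q=X[(X[:,0]>b[0])&(X[:,0]<b[1])&(X[:,1]>b[2])&(X[:,1]<b[3])&(X[:,2]>.015)&(X[:,2]<.3)]; print(nm,np.percentile(q,[1,50,99],axis=0).tolist())
E
```

```text
scene rim 745 ((0.5645132660865784, 0.1928638219833374), (0.2982257604598999, 0.15683038532733917), 6.325748443603516) 0.060124946236447784
 tub [0.5661 0.1937 0.1098] 0.004928412806972047 0.0023602251882869907
 grip 256 [0.4386 0.1773 0.1192] [0.4067 0.1652 0.0721] [0.4642 0.1881 0.167 ]
[ 0.3881  0.0363 -0.9209]
 jar 247 [ 0.5339 -0.1936] 0.001803659323899337
  tab 78 [368.6154 282.3974] [0.6181 0.1682 0.0333]
  tab 79 [390.4684 287.8481] [0.6134 0.2288 0.0331]
  tab 39 [363.7949 293.6923] [0.6693 0.173  0.0349]
roller [[0.4238475599220436, -0.005314126717260544, 0.015981058039051376], [0.5260873992834834, 0.028026407538737086, 0.04020193426694818], [0.5942306426862749, 0.11948227294414383, 0.06409385060333374]]
spray [[0.6807934583495854, -0.044779873778205866, 0.017105936476852667], [0.7466168404846654, -0.0054262371972470524, 0.1328325393629164], [0.7646287706901654, 0.017782175925789397, 0.22936140776901673]]
side rim 1043 ((0.5612413883209229, 0.1928577423095703), (0.29628288745880127, 0.15653096139431), 6.2105183601379395) 0.05965418452412464
 tub [0.5607 0.1932 0.1114] 0.003738123462036521 0.002227537186934525
 grip 300 [0.4224 0.1811 0.1281] [0.3988 0.1602 0.072 ] [0.4556 0.1899 0.1656]
[ 0.3856  0.1201 -0.9148]
 jar 341 [ 0.529  -0.1934] 0.0017574824718874366
  tab 133 [248.2632 268.8947] [0.6644 0.1732 0.0323]
  tab 138 [266.8043 279.4493] [0.6068 0.1676 0.032 ]
  tab 116 [231.7672 284.2155] [0.6654 0.233  0.0321]
  tab 136 [251.5    296.4926] [0.6032 0.2285 0.0321]
roller [[0.4229158137716543, -0.002399596315404373, 0.017184478466890685], [0.5073976609152346, 0.030242010632830274, 0.03984456522801216], [0.5881119608012206, 0.11960530381614706, 0.06245751237230552]]
spray [[0.6695702597105456, -0.03667470787289497, 0.017352057386721506], [0.7063913265345394, 0.0024830841582940133, 0.12891344602530608], [0.7503118726607134, 0.019733962238445243, 0.22891813605473485]]
```

```bash
python3 - <<'E'
from h import *
from scipy.optimize import least_squares
from scipy.spatial.transform import Rotation as R
np.set_printoptions(precision=4,suppress=True)
A=[]
for c in ['scene','side']:
    d=np.load(c+'0.npy'); im=cv2.imread(f'pics/{c}0.png')
    px,X=cloud(c,d); col=im[px[:,1],px[:,0]].astype(int)
    g=(abs(X[:,0]-.43)<.08)&(abs(X[:,1]-.18)<.06)&(X[:,2]>.075)&(X[:,2]<.175)&(col.max(1)<110)
    A.append(X[g])
def res(p,G):
    S=R.from_euler('z',p[2]); q=S.inv().apply(G-[p[0],p[1],.005])
    q=q-[-.078,0,.1195]; s=q@[-.375,0,.927]; t=q@[.927,0,.375]
    # box sdf
    b=np.abs(np.c_[t,q[:,1],s+.0175])-[.012,.010,.0575]
    return np.linalg.norm(np.maximum(b,0),axis=1)+np.minimum(b.max(1),0)
for n,G in [('scene',A[0]),('side',A[1]),('both',np.vstack(A))]:
    o=least_squares(res,[.497,.183,.11],args=(G,),loss='soft_l1',f_scale=.002)
    print(n,o.x,np.median(abs(o.fun)), R.from_euler('z',o.x[2]).apply([-.078,0,.1245])+[o.x[0],o.x[1],0])
sx=o.x
yaw=0.11; Rt=R.from_euler('z',yaw)*R.from_matrix(np.c_[[-.927,0,-.375],[0,1,0],[.375,0,-.927]])
T=R.from_euler('z',yaw).apply([-.078,0,.1245])+[sx[0],sx[1],0]
s=robot.read_state(); R0=R.from_matrix(s['tcp_rot']); z=Rt.as_matrix()[:,2]
for back in (.1,0):
    p=T+(.019-back)*z
    print('tcp',p,'shift',(p-s['tool_pos'])/.1,'turn',(Rt*R0.inv()).as_rotvec()/np.pi)
E
```

```text
scene [0.5033 0.1802 0.0663] 0.0016693491416598424 [0.4254 0.1751 0.1245]
side [0.5002 0.1849 0.1365] 0.0008492638450459354 [0.423  0.1743 0.1245]
both [0.5023 0.1841 0.1215] 0.0013502071827839381 [0.4249 0.1746 0.1245]
tcp [0.3946 0.1722 0.1996] shift [ 2.1653 -3.7459 -0.1441] turn [-0.0126 -0.1226  0.1335]
tcp [0.4318 0.1763 0.1069] shift [ 2.538  -3.7048 -1.0711] turn [-0.0126 -0.1226  0.1335]
```

step_arm(steps=[[[0.4, -0.5, 0.2, 0, 0, 0, 1], [0.7, -1, 0.2, -0.013, -0.12, 0.134, 1], [0.7, -1, 0.2, -0.013, -0.12, 0.134, 1], [0.7, -1, 0.2, -0.013, -0.12, 0.134, 1], [0.7, -1, 0.2, -0.013, -0.12, 0.134, 1]]])

```text
time_s: 1.72
tool_pos: [0.2465, 0.4459, 0.2336]
tcp_rot: [[-0.925, -0.112, 0.364], [-0.105, 0.994, 0.038], [-0.366, -0.003, -0.931]]
force: [-0.8, -0.7, 0.3]
gripper_width: 0.999
finger_force: 0.0
```

step_arm(steps=[[[0.35, -0.5, 0, 0, 0, 0, 1], [0.7, -1, 0, 0, 0, 0, 1], [0.7, -1, 0, 0, 0, 0, 1]]])

```text
time_s: 2.1
tool_pos: [0.3201, 0.3438, 0.2344]
tcp_rot: [[-0.925, -0.102, 0.365], [-0.095, 0.995, 0.036], [-0.367, -0.002, -0.93]]
force: [0.1, 0.6, -0.6]
gripper_width: 0.998
finger_force: 0.0
```

step_arm(steps=[[[0.35, -0.5, 0, 0, 0, 0, 1], [0.7, -1, 0, 0, 0, 0, 1], [0.7, -1, 0, 0, 0, 0, 1], [0.7, -1, 0, 0, 0, 0, 1]]])

```text
time_s: 2.6
tool_pos: [0.3885, 0.2476, 0.2343]
tcp_rot: [[-0.925, -0.109, 0.365], [-0.102, 0.994, 0.04], [-0.367, -0.001, -0.93]]
force: [-0.4, -0.6, 0.5]
gripper_width: 1.004
finger_force: 0.0
```

step_arm(steps=[[[0.0, -0.4, 0, 0, 0, 0, 1], [0.03, -0.75, -0.2, 0, 0, 0, 1], [0.03, -0.75, -0.2, 0, 0, 0, 1], [0.03, -0.75, -0.2, 0, 0, 0, 1]]])

```text
time_s: 3.1
tool_pos: [0.3914, 0.1737, 0.2146]
tcp_rot: [[-0.924, -0.113, 0.366], [-0.105, 0.994, 0.041], [-0.369, -0.001, -0.93]]
force: [-0.9, 0.1, 0.4]
gripper_width: 1.003
finger_force: 0.0
```

```bash
python3 - <<'E'
from h import *
np.set_printoptions(precision=4,suppress=True)
s=robot.read_state(); print(s['tool_pos'],s['qpos'])
im,d=robot.snapshot('wrist'); cv2.imwrite('pics/w1.png',im)
px,X=cloud('wrist',d); col=im[px[:,1],px[:,0]].astype(int)
g=(abs(X[:,0]-.425)<.06)&(abs(X[:,1]-.178)<.04)&(X[:,2]>.075)&(X[:,2]<.18)&(col.max(1)<110)
print(g.sum()); 
if g.sum(): print(np.percentile(X[g],[1,50,99],axis=0))
rim=(abs(X[:,2]-.06)<.004)&(abs(X[:,1]-.19)<.15); print(rim.sum())
E
```

```text
[0.3914 0.1737 0.2146] [ 0.5009 -0.0892  2.1073 -0.2002  0.7822 -1.0652]
1563
[[0.4004 0.1629 0.0783]
 [0.4105 0.1726 0.1576]
 [0.4312 0.1827 0.1648]]
5477
```

View pics/w1.png

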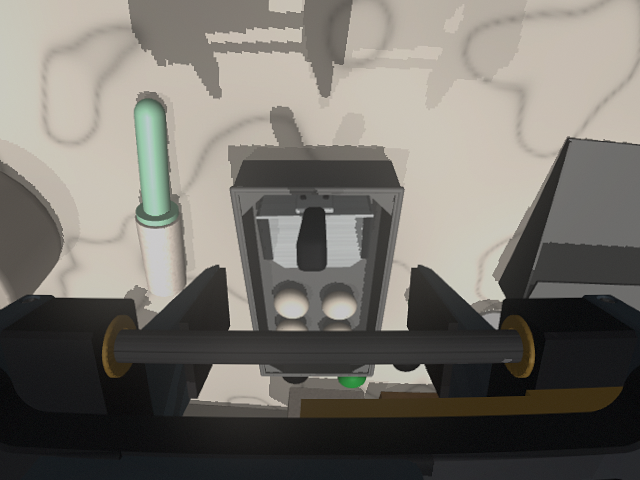

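The wrist picture shows the grip upright at (313,240), between the fingers. The scoop lies centred in the tub, with the tablets at (291,302), (338,302) and a second row partly hidden behind the bar near (335,325). Next I'll refine the tub fit and go down to grasp.

```bash
python3 - <<'E'
from h import *
from scipy.optimize import least_squares
np.set_printoptions(precision=4,suppress=True)
im,d=robot.snapshot('wrist'); px,X=cloud('wrist',d)
rim=(abs(X[:,2]-.06)<.0025)&(abs(X[:,1]-.19)<.11)&(X[:,0]>.38)&(X[:,0]<.72)&(px[:,1]<330)
rim&=~((abs(X[:,1]-.185)<.055)&(X[:,0]>.43)&(X[:,0]<.6)) # drop scoop
P=X[rim][:,:2]
def res(p):
    cs,sn=np.cos(p[2]),np.sin(p[2]); q=(P-p[:2])@np.array([[cs,-sn],[sn,cs]])
    dx=np.abs(q[:,0])-.1425; dy=np.abs(q[:,1])-.0725
    b=np.where(np.abs(dx)<np.abs(dy),dx,dy); return np.sign(b)*np.maximum(abs(b)-.0025,0)
o=least_squares(res,[.563,.193,.11],loss='soft_l1',f_scale=.001); print(len(P),o.x,o.cost)
# scoop tray: side wall points in the tub frame
cs,sn=np.cos(o.x[2]),np.sin(o.x[2]); Q=np.c_[(X[:,:2]-o.x[:2])@np.array([[cs,-sn],[sn,cs]]),X[:,2]]
for x0 in np.arange(-.12,.02,.02):
    m=(abs(Q[:,0]-x0)<.004)&(Q[:,2]>.015)&(Q[:,2]<.056)&(abs(Q[:,1])<.062); 
    a=Q[m]; 
    if len(a): print(round(x0,2),len(a),'L',np.median(a[a[:,1]<0,1]),'R',np.median(a[a[:,1]>0,1]))
E
```

```text
4000 [0.5616 0.192  0.1109] 0.0023775451173861043
-0.12 785 L -0.01166598323923099 R 0.014720253459931828
-0.1 67 L -0.05368971642453499 R 0.04969283381073855
-0.08 107 L -0.05316575466366054 R 0.05008539860840232
-0.06 93 L -0.05277566926434023 R 0.05043261293872252
-0.04 29 L -0.05222069808123655 R 0.0507782324679296
```

step_arm(steps=[[[0.12, -0.02, -0.35, 0, 0, 0, 1], [0.27, 0.0, -0.75, 0, 0, 0, 1], [0.27, 0.0, -0.75, 0, 0, 0, 1]]])

```text
time_s: 3.58
tool_pos: [0.417, 0.1721, 0.1368]
tcp_rot: [[-0.926, -0.112, 0.36], [-0.106, 0.994, 0.037], [-0.362, -0.004, -0.932]]
force: [0.2, 0.0, 0.2]
gripper_width: 0.998
finger_force: 0.0
```

step_arm(steps=[[[0.13, 0.02, -0.33, 0, 0, 0, 1], [0.13, 0.02, -0.33, 0, 0, 0, 1], [0.13, 0.02, -0.33, 0, 0, 0, 0], [0.13, 0.02, -0.33, 0, 0, 0, 0], [0.13, 0.02, -0.33, 0, 0, 0, 0], [0.13, 0.02, -0.33, 0, 0, 0, 0], [0.13, 0.02, -0.33, 0, 0, 0, 0], [0.13, 0.02, -0.33, 0, 0, 0, 0], [0.13, 0.02, -0.33, 0, 0, 0, 0]]])

```text
time_s: 4.7
tool_pos: [0.431, 0.1737, 0.1059]
tcp_rot: [[-0.924, -0.111, 0.365], [-0.104, 0.994, 0.039], [-0.367, -0.002, -0.93]]
force: [0.2, -1.0, 0.7]
gripper_width: 0.262
finger_force: 0.0
```

step_arm(steps=[[[0, 0, 0, 0, 0, 0, 0], [0, 0, 0, 0, 0, 0, 0], [0, 0, 0, 0, 0, 0, 0], [0, 0, 0, 0, 0, 0, 0]]])

```text
time_s: 5.2
tool_pos: [0.4311, 0.1738, 0.1059]
tcp_rot: [[-0.924, -0.111, 0.365], [-0.104, 0.994, 0.039], [-0.368, -0.002, -0.93]]
force: [-0.1, 0.2, -0.9]
gripper_width: 0.222
finger_force: 30.0
```

step_arm(steps=[[[0.1, 0.02, -0.01, 0, 0, 0, 0], [0.2, 0.035, -0.01, 0, 0, 0, 0], [0.3, 0.05, -0.01, 0, 0, 0, 0], [0.4, 0.06, -0.01, 0, 0, 0, 0], [0.5, 0.072, -0.01, 0, 0, 0, 0], [0.6, 0.084, -0.01, 0, 0, 0, 0], [0.7, 0.095, -0.01, 0, 0, 0, 0], [0.7, 0.095, -0.01, 0, 0, 0, 0]]])

```text
time_s: 6.2
tool_pos: [0.5028, 0.1838, 0.1058]
tcp_rot: [[-0.923, -0.11, 0.368], [-0.103, 0.994, 0.04], [-0.37, -0.001, -0.929]]
force: [0.3, 0.6, 3.1]
gripper_width: 0.219
finger_force: 30.0
```

```bash
cat > look.py <<'E'
from h import *
import sys
np.set_printoptions(precision=3,suppress=True)
c,n=sys.argv[1:3]
s=robot.read_state(); print(s['tool_pos'],s['force'],s['ft_torque'],s['qpos'],s['gripper_width'])
im,d=robot.snapshot(c); np.save('d.npy',d)
cen=proj(c,[[.6,.2,.03]])[0] if len(sys.argv)<6 else proj(c,[[float(v) for v in sys.argv[3:6]]])[0]
w,h=(130,98); x,y=int(np.clip(cen[0]-w,0,640-2*w)),int(np.clip(cen[1]-h,0,480-2*h))
print(x,y)
cv2.imwrite(f'pics/{n}.png',cv2.resize(im[y:y+2*h,x:x+2*w],None,fx=3,fy=3,interpolation=cv2.INTER_CUBIC))
px,X=cloud(c,d); col=im[px[:,1],px[:,0]].astype(int)
T=np.array([.562,.192]); cs,sn=np.cos(.111),np.sin(.111)
Q=np.c_[(X[:,:2]-T)@np.array([[cs,-sn],[sn,cs]]),X[:,2]]
t=(abs(Q[:,0])<.14)&(abs(Q[:,1])<.07)&(Q[:,2]>.012)&(col.min(1)>140)&(col.max(1)-col.min(1)<40)
m=np.zeros((480,640),np.uint8); m[px[t][:,1],px[t][:,0]]=1
k,L,S,C=cv2.connectedComponentsWithStats(m)
for i in range(1,k):
    if S[i,4]>30: q=Q[L[px[:,1],px[:,0]]==i]; print(S[i,4],C[i],q.mean(0),q[:,2].max())
E
python3 look.py side s1
```

```text
[0.503 0.184 0.106] [0.263 0.572 3.069] [ 0.309 -0.341 -0.069] [ 0.395  0.214  2.101 -0.232  0.473 -1.099] 0.2189447071786573
130 191
157 [243.541 266.834] [ 0.114 -0.029  0.032] 0.039748412912377074
189 [255.127 276.757] [ 0.072 -0.021  0.031] 0.04265212387664463
184 [229.332 284.038] [0.114 0.031 0.03 ] 0.03884830363084957
182 [243.181 292.467] [0.07  0.033 0.031] 0.040532650614022
```

View pics/s1.png

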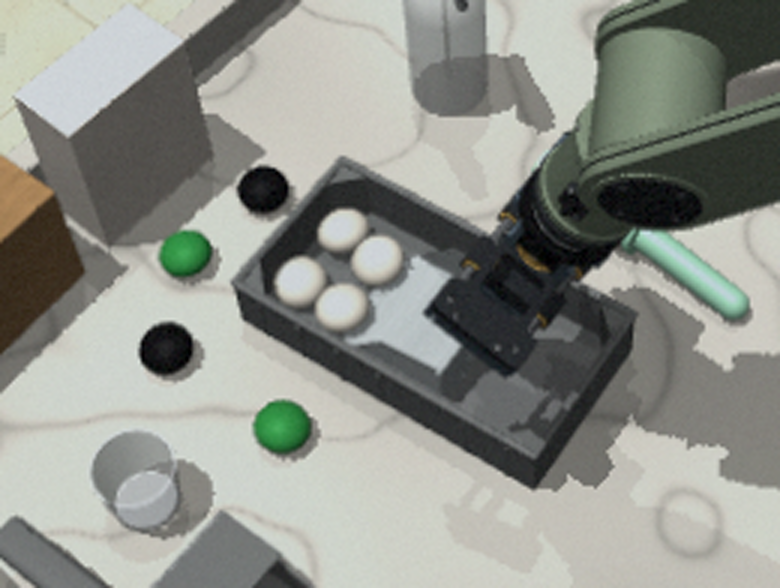

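The side crop shows the four tablets packed against the tub's end at crop pixels (342,230), (376,260), (300,280) and (341,305), with the lip just reaching the near row. I'll keep pushing.

step_arm(steps=[[[0.08, 0.01, -0.01, 0, 0, 0, 0], [0.16, 0.02, -0.01, 0, 0, 0, 0], [0.24, 0.03, -0.01, 0, 0, 0, 0], [0.32, 0.04, -0.01, 0, 0, 0, 0], [0.4, 0.05, -0.01, 0, 0, 0, 0], [0.48, 0.06, -0.01, 0, 0, 0, 0], [0.48, 0.06, -0.01, 0, 0, 0, 0]]])

```text
time_s: 7.12
tool_pos: [0.5505, 0.1899, 0.1057]
tcp_rot: [[-0.923, -0.111, 0.369], [-0.103, 0.994, 0.04], [-0.371, -0.001, -0.928]]
force: [0.8, -0.2, 7.9]
gripper_width: 0.222
finger_force: 30.0
```

```bash
python3 look.py side s2
```

```text
[0.55  0.19  0.106] [ 0.817 -0.21   7.888] [ 0.329 -0.244 -0.003] [ 0.367  0.278  2.006 -0.201  0.497 -1.156] 0.22167295728536848
130 191
659 [241.29  280.112] [0.094 0.007 0.033] 0.044674286419422504
```

View pics/s2.png

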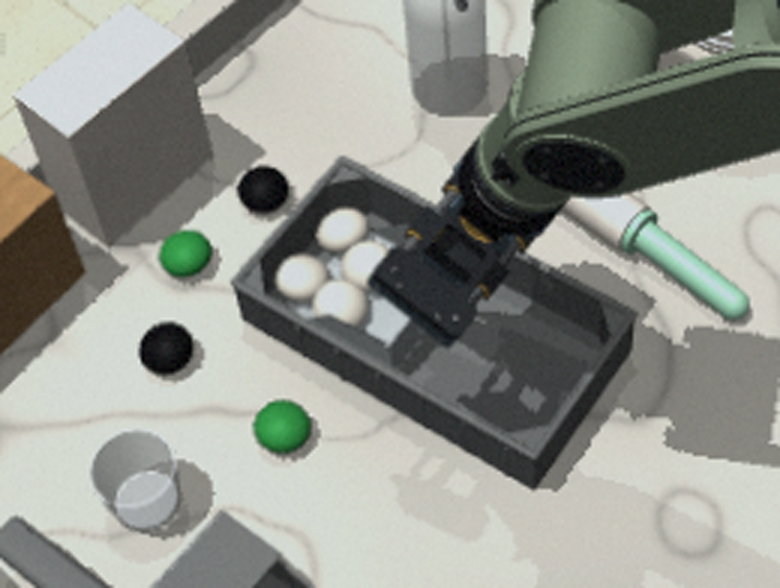

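step_arm(steps=[[[0.06, 0.006, -0.01, 0, 0, 0, 0], [0.12, 0.013, -0.01, 0, 0, 0, 0], [0.18, 0.02, -0.01, 0, 0, 0, 0], [0.23, 0.025, -0.01, 0, 0, 0, 0], [0.23, 0.025, -0.01, 0, 0, 0, 0]]])

```text
time_s: 7.8
tool_pos: [0.5736, 0.1924, 0.1057]
tcp_rot: [[-0.922, -0.111, 0.37], [-0.103, 0.994, 0.041], [-0.373, -0.001, -0.928]]
force: [-3.3, -0.5, 13.3]
gripper_width: 0.215
finger_force: 30.0
```

```bash
python3 look.py side s3
```

```text
[0.574 0.192 0.106] [-3.279 -0.477 13.288] [ 0.29   0.004 -0.074] [ 0.355  0.309  1.959 -0.187  0.51  -1.181] 0.2154094211828681
130 191
161 [243.093 265.888] [ 0.114 -0.029  0.036] 0.04434933064915403
352 [236.52  285.906] [0.094 0.028 0.034] 0.04313056736791676
```

step_arm(steps=[[[-0.04, -0.004, 0.02, 0.0015, -0.014, 0, 0], [-0.08, -0.009, 0.03, 0.003, -0.028, 0, 0], [-0.13, -0.014, 0.05, 0.005, -0.042, 0, 0], [-0.18, -0.02, 0.07, 0.006, -0.056, 0, 0], [-0.23, -0.026, 0.1, 0.008, -0.07, 0, 0], [-0.29, -0.032, 0.15, 0.009, -0.083, 0, 0], [-0.29, -0.032, 0.2, 0.009, -0.083, 0, 0], [-0.29, -0.032, 0.2, 0.009, -0.083, 0, 0]]])

```text
time_s: 8.85
tool_pos: [0.5414, 0.1876, 0.1214]
tcp_rot: [[-0.8, -0.109, 0.59], [-0.09, 0.994, 0.061], [-0.593, -0.004, -0.805]]
force: [0.1, -0.3, -3.8]
gripper_width: 0.218
finger_force: 30.0
```

```bash
python3 look.py side s4
```

```text
[0.541 0.188 0.121] [ 0.146 -0.265 -3.846] [-0.057  1.018 -0.024] [ 0.423  0.209  2.204 -1.012  0.222 -0.317] 0.21791089040758704
130 191
1090 [247.919 275.489] [0.074 0.002 0.063] 0.08308593623239124
```

View pics/s4.png

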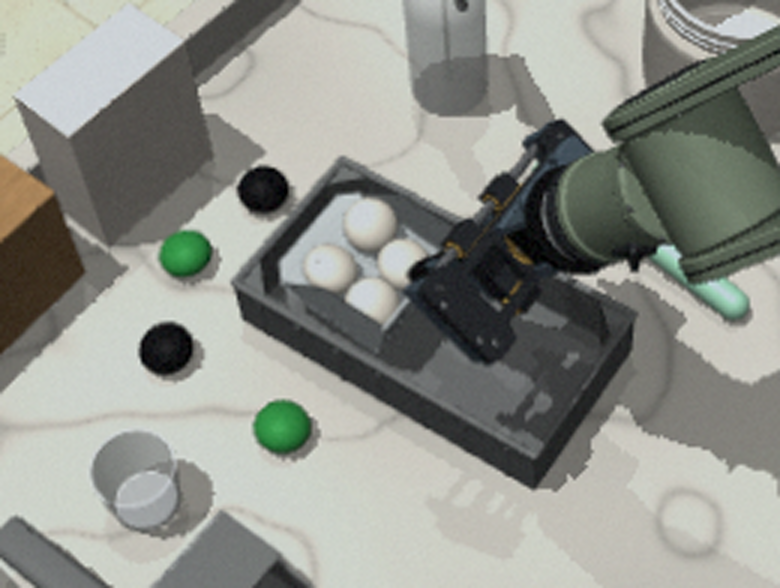

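The crop shows all four tablets in the tilted scoop, at (370,222), (330,267), (402,262) and (372,300). Now I lift.

step_arm(steps=[[[0, 0, 0.1, 0, 0, 0, 0], [0, 0, 0.22, 0, 0, 0, 0], [0, 0, 0.36, 0, 0, 0, 0], [-0.05, 0, 0.5, 0, 0, 0, 0], [-0.1, 0, 0.64, 0, 0, 0, 0], [-0.15, 0, 0.78, 0, 0, 0, 0], [-0.2, 0, 0.9, 0, 0, 0, 0], [-0.2, 0, 1, 0, 0, 0, 0], [-0.2, 0, 1, 0, 0, 0, 0]]])

```text
time_s: 10.02
tool_pos: [0.5235, 0.1887, 0.2239]
tcp_rot: [[-0.797, -0.11, 0.594], [-0.089, 0.994, 0.064], [-0.597, -0.002, -0.802]]
force: [0.8, -0.4, -3.1]
gripper_width: 0.22
finger_force: 30.0
```

step_arm(steps=[[[0, 0, 0.1, 0, 0, 0, 0], [0, 0, 0.22, 0, 0, 0, 0], [0, 0, 0.36, 0, 0, 0, 0], [0, 0, 0.5, 0, 0, 0, 0], [0, 0, 0.64, 0, 0, 0, 0], [0, 0, 0.78, 0, 0, 0, 0], [0, 0, 0.8, 0, 0, 0, 0], [0, 0, 0.8, 0, 0, 0, 0]]])

```text
time_s: 11.02
tool_pos: [0.5228, 0.1884, 0.3027]
tcp_rot: [[-0.798, -0.11, 0.592], [-0.09, 0.994, 0.063], [-0.595, -0.003, -0.803]]
force: [-0.5, -0.5, -3.9]
gripper_width: 0.219
finger_force: 30.0
```

```bash
python3 look.py side s5 .56 .19 .2; python3 - <<'E'
from h import *
np.set_printoptions(precision=4,suppress=True)
for c in ['scene','side']:
    im,d=robot.snapshot(c); px,X=cloud(c,d)
    j=(np.hypot(X[:,0]-.53,X[:,1]+.193)<.1)&(abs(X[:,2]-.14)<.003); J=X[j][:,:2]
    (u,r)=cv2.minEnclosingCircle(J.astype(np.float32)); print(c,len(J),u,r)
    m=robot.mark_of(c,'jar_mouth'); print([at_z(c,x['xy'],.14)[0] for x in m],[x['conf'] for x in m])
    i=(np.hypot(X[:,0]-.53,X[:,1]+.193)<.06); print('inside z',np.percentile(X[i][:,2],[5,50,95]))
E
```

```text
[0.523 0.188 0.303] [-0.539 -0.451 -3.877] [-0.096  1.073 -0.011] [ 0.445 -0.037  1.939 -0.331  0.656 -1.034] 0.21945538455362174
141 157
1252 [246.226 233.547] [0.057 0.005 0.246] 0.2646324701663959
scene 204 (0.5327406525611877, -0.19386176764965057) 0.07990823686122894
[array([ 0.538, -0.189,  0.14 ])] [0.74]
inside z [-0.7568 -0.7498 -0.7429]
side 29 (0.5997099876403809, -0.18994687497615814) 0.027986114844679832
[] []Traceback (most recent call last):
  File "<stdin>", line 8, in <module>
    return _quantile_unchecked(
        a, q, axis, out, overwrite_input, method, keepdims, weights)
    return _ureduce(a,
                    func=_quantile_ureduce_func,
    ...<5 lines>...
                    overwrite_input=overwrite_input,
                    method=method)
    r = func(a, **kwargs)
    result = _quantile(arr,
                       quantiles=q,
    ...<2 lines>...
                       out=out,
                       weights=wgt)
    slices_having_nans = np.isnan(arr[-1, ...])
                                  ~~~^^^^^^^^^
IndexError: index -1 is out of bounds for axis 0 with size 0
```

View pics/s5.png

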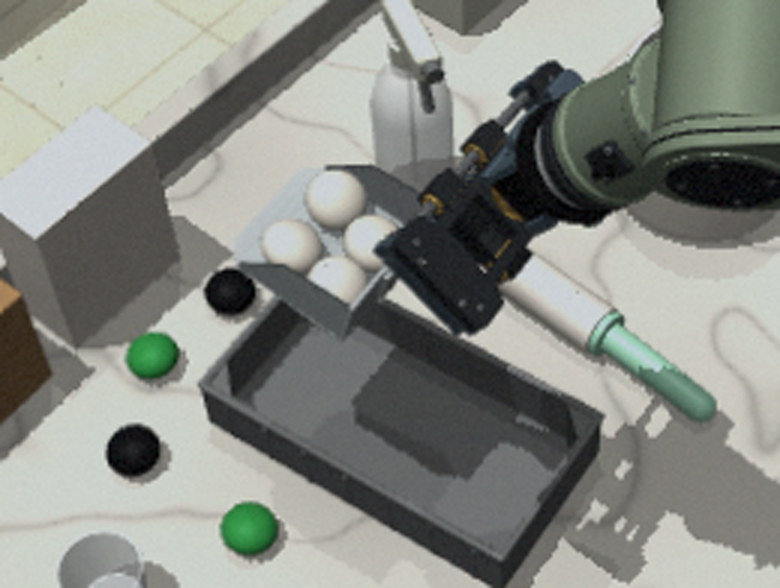

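All four tablets sit in the scoop, the tub is empty, and the spray bottle stands clear at crop (410,110). Next: rise, draw back, and swing over to the jar.

step_arm(steps=[[[-0.1, 0, 0.1, 0, 0, 0, 0], [-0.3, -0.1, 0.3, 0, 0, 0, 0], [-0.5, -0.25, 0.5, 0, 0, -0.015, 0], [-0.6, -0.45, 0.6, 0, 0, -0.03, 0], [-0.6, -0.7, 0.6, 0, 0, -0.045, 0], [-0.6, -0.95, 0.6, 0, 0, -0.06, 0], [-0.6, -1, 0.6, 0, 0, -0.07, 0], [-0.6, -1, 0.6, 0, 0, -0.07, 0]]])

```text
time_s: 12.28
tool_pos: [0.4626, 0.0886, 0.3637]
tcp_rot: [[-0.798, 0.109, 0.593], [0.087, 0.994, -0.067], [-0.597, -0.002, -0.802]]
force: [0.5, -0.2, -3.6]
gripper_width: 0.218
finger_force: 30.0
```

step_arm(steps=[[[0, -0.15, 0, 0, 0, -0.015, 0], [-0.05, -0.4, 0, 0, 0, -0.03, 0], [-0.1, -0.65, 0, 0, 0, -0.045, 0], [-0.1, -0.9, 0, 0, 0, -0.06, 0], [-0.1, -1, 0, 0, 0, -0.075, 0], [-0.1, -1, 0, 0, 0, -0.075, 0]]])

```text
time_s: 13.02
tool_pos: [0.4529, -0.0119, 0.363]
tcp_rot: [[-0.756, 0.339, 0.56], [0.271, 0.941, -0.205], [-0.596, -0.003, -0.803]]
force: [1.0, 1.1, -3.1]
gripper_width: 0.216
finger_force: 30.0
```

```bash
python3 - <<'E'
from h import *
np.set_printoptions(precision=3,suppress=True)
s=robot.read_state(); print(s['tool_pos'],s['tcp_rot'],s['qpos'],s['force'])
im,d=robot.snapshot('scene')
M=s['tcp_rot']; a=np.radians(22)
# scoop axes: x_s=-.927*x_t+.375*z_t ; z_s=-.375*x_t-.927*z_t
S=np.c_[-.927*M[:,0]+.375*M[:,2],M[:,1],-.375*M[:,0]-.927*M[:,2]]
o=s['tool_pos']-S@[-.0709,0,.1019]
print('scoop',o,S)
for q in [[.055,.04,0],[.055,-.04,0],[.04,.055,0],[.04,-.055,0],[-.055,-.055,.052],[-.055,.055,.052]]:
    u=proj('scene',o+S@q)[0]; cv2.circle(im,tuple(np.round(u).astype(int)),2,(0,0,255),-1)
for t in np.linspace(0,6.28,40):
    u=proj('scene',[.533+.071*np.cos(t),-.193+.071*np.sin(t),.14])[0]; cv2.circle(im,tuple(np.round(u).astype(int)),1,(255,0,0),-1)
cv2.imwrite('pics/sc2.png',cv2.resize(im[120:320,180:450],None,fx=2.9,fy=2.9,interpolation=cv2.INTER_CUBIC))
E
```

```text
[ 0.453 -0.012  0.363] [[-0.756  0.339  0.56 ]
 [ 0.271  0.941 -0.205]
 [-0.596 -0.003 -0.803]] [ 0.168 -0.237  1.947 -0.388  0.896 -0.896] [ 1.025  1.145 -3.131]
scoop [ 0.541 -0.044  0.282] [[ 0.911  0.339 -0.236]
 [-0.328  0.941  0.088]
 [ 0.251 -0.003  0.968]]
```

View pics/sc2.png

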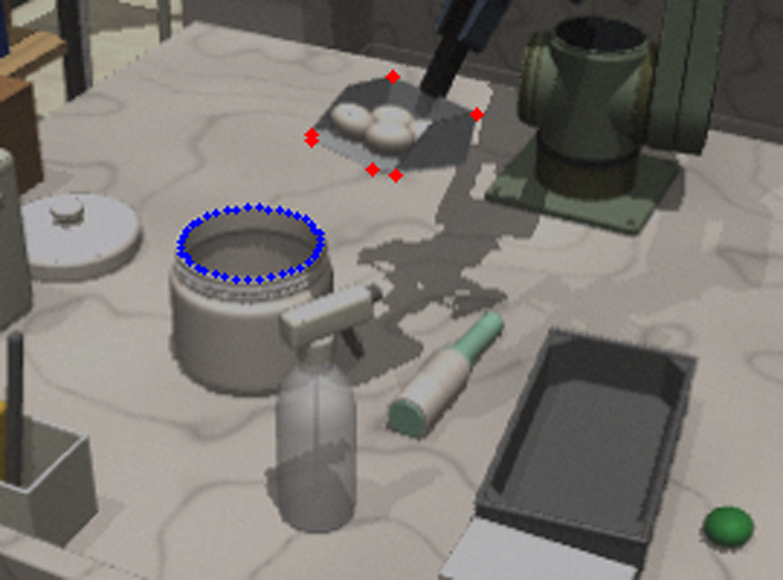

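The overlay matches: the red dots sit on the scoop's corners and the blue ring on the jar's mouth at crop (250,243). The tablets are in the scoop at (350,120), (390,120) and (390,138). The path to the jar is clear.

step_arm(steps=[[[-0.08, -0.15, 0, 0, 0, 0, 0], [-0.2, -0.4, 0, 0, 0, 0, 0], [-0.33, -0.65, -0.1, 0, 0, 0, 0], [-0.45, -0.88, -0.2, 0, 0, 0, 0], [-0.51, -1, -0.3, 0, 0, 0, 0], [-0.51, -1, -0.3, 0, 0, 0, 0]]])

```text
time_s: 13.82
tool_pos: [0.401, -0.112, 0.332]
tcp_rot: [[-0.757, 0.34, 0.558], [0.272, 0.94, -0.205], [-0.594, -0.003, -0.804]]
force: [-0.2, -0.5, -3.8]
gripper_width: 0.221
finger_force: 30.0
```

step_arm(steps=[[[0, -0.15, -0.1, 0, 0, 0, 0], [0, -0.34, -0.25, 0, 0, 0, 0], [0, -0.34, -0.45, 0, 0, 0, 0], [0, -0.34, -0.6, 0, 0, 0, 0], [0, -0.34, -0.65, 0, 0, 0, 0], [0, -0.34, -0.65, 0, 0, 0, 0]]])

```text
time_s: 14.58
tool_pos: [0.4026, -0.1451, 0.2685]
tcp_rot: [[-0.756, 0.337, 0.561], [0.269, 0.941, -0.203], [-0.597, -0.003, -0.803]]
force: [0.3, 0.6, -3.6]
gripper_width: 0.22
finger_force: 30.0
```

```bash
python3 - <<'E'
from h import *
np.set_printoptions(precision=3,suppress=True)
s=robot.read_state(); print(s['tool_pos'],s['qpos'],s['force'])
M=s['tcp_rot']; S=np.c_[-.927*M[:,0]+.375*M[:,2],M[:,1],-.375*M[:,0]-.927*M[:,2]]
p0=-np.arcsin(S[2,0]); h=S[:2,0]/np.linalg.norm(S[:2,0]); C=np.array([.533,-.193])
print('pitch',np.degrees(p0),'h',h)
ax=np.array([-h[1],h[0],0])
for pd,d,z in [(-5,.0,.19),(3,-.01,.18),(11,-.02,.17),(19,-.03,.16),(27,-.03,.157),(35,-.03,.155),(43,-.03,.155),(50,-.03,.155),(55,-.03,.155)]:
    p=np.radians(pd); x,zz=-.1259,.1019
    t=np.r_[C+h*(d+x*np.cos(p)+zz*np.sin(p)), z-x*np.sin(p)+zz*np.cos(p)]
    print(pd,np.round((t-s['tool_pos'])/.1,2),np.round(ax*(p-p0)/np.pi,3))
E
```

```text
[ 0.403 -0.145  0.268] [-0.394 -0.26   2.201  0.052  0.563 -1.657] [ 0.333  0.573 -3.557]
pitch -14.598897957452424 h [ 0.942 -0.336]
-5 [ 0.04 -0.03  0.12] [0.018 0.05  0.   ]
3 [ 0.08 -0.04  0.2 ] [0.033 0.092 0.   ]
11 [ 0.13 -0.06  0.26] [0.048 0.134 0.   ]
19 [ 0.21 -0.09  0.29] [0.063 0.176 0.   ]
27 [ 0.4  -0.16  0.36] [0.078 0.218 0.   ]
35 [ 0.6  -0.23  0.42] [0.093 0.259 0.   ]
43 [ 0.81 -0.3   0.47] [0.108 0.301 0.   ]
50 [ 0.99 -0.37  0.48] [0.121 0.338 0.   ]
55 [ 1.13 -0.42  0.48] [0.13  0.364 0.   ]
```

step_arm(steps=[[[0.04, -0.03, 0.12, 0.018, 0.05, 0, 0], [0.08, -0.04, 0.2, 0.033, 0.092, 0, 0], [0.13, -0.06, 0.26, 0.048, 0.134, 0, 0], [0.21, -0.09, 0.29, 0.063, 0.176, 0, 0], [0.4, -0.16, 0.36, 0.078, 0.218, 0, 0], [0.6, -0.23, 0.42, 0.093, 0.259, 0, 0], [0.81, -0.3, 0.47, 0.108, 0.301, 0, 0], [0.99, -0.37, 0.48, 0.121, 0.338, 0, 0], [0.99, -0.37, 0.48, 0.121, 0.338, 0, 0], [0.99, -0.37, 0.48, 0.121, 0.338, 0, 0], [0.99, -0.37, 0.48, 0.121, 0.338, 0, 0]]])

```text
time_s: 15.95
tool_pos: [0.5007, -0.1822, 0.3179]
tcp_rot: [[-0.833, 0.335, -0.44], [0.298, 0.942, 0.154], [0.466, -0.003, -0.885]]
force: [-0.4, 0.4, -2.0]
gripper_width: 0.221
finger_force: 30.0
```

```bash
python3 - <<'E'
from h import *
np.set_printoptions(precision=3,suppress=True)
s=robot.read_state(); print(s['tool_pos'],s['qpos'],s['force'])
im,d=robot.snapshot('scene'); a=cv2.resize(im[120:320,180:380],None,fx=2,fy=2,interpolation=cv2.INTER_CUBIC)
im,d=robot.snapshot('side'); b=cv2.resize(im[80:280,270:470],None,fx=2,fy=2,interpolation=cv2.INTER_CUBIC)
cv2.imwrite('pics/d1.png',np.hstack([a,b]))
E
```

```text
[ 0.501 -0.182  0.318] [-0.363  0.482  1.148 -0.014  1.996 -1.594] [-0.445  0.446 -1.967]
```

View pics/d1.png

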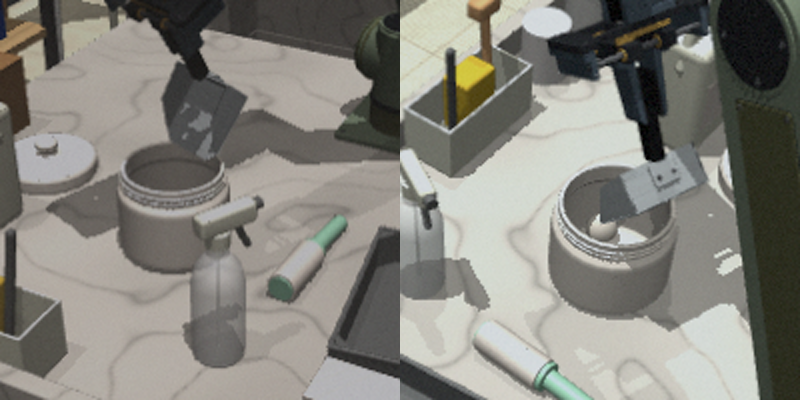

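The scoop is empty. In the right half of the picture the tablets lie inside the jar at (603,225) and (628,235), and nothing shows on the counter in either view. I'll back off and take the scoop home.

step_arm(steps=[[[0, 0, 0.3, 0, 0, 0, 0], [0, 0, 0.6, 0, 0, 0, 0], [-0.1, 0.04, 0.8, -0.015, -0.043, 0, 0], [-0.2, 0.08, 0.8, -0.033, -0.09, 0, 0], [-0.35, 0.12, 0.8, -0.05, -0.14, 0, 0], [-0.5, 0.18, 0.8, -0.067, -0.19, 0, 0], [-0.6, 0.2, 0.8, -0.083, -0.23, 0, 0], [-0.7, 0.24, 0.8, -0.093, -0.259, 0, 0], [-0.7, 0.24, 0.8, -0.093, -0.259, 0, 0]]])

```text
time_s: 17.18
tool_pos: [0.4277, -0.1572, 0.3968]
tcp_rot: [[-0.876, 0.338, 0.345], [0.313, 0.941, -0.128], [-0.368, -0.004, -0.93]]
force: [-0.2, 0.1, -1.7]
gripper_width: 0.217
finger_force: 30.0
```

step_arm(steps=[[[0, 0.3, 0, 0, 0, 0.03, 0], [0, 0.7, 0, 0, 0, 0.06, 0], [0, 1, 0, 0, 0, 0.07, 0], [0, 1, 0, 0, 0, 0.07, 0]]])

```text
time_s: 17.68
tool_pos: [0.4315, -0.0573, 0.3964]
tcp_rot: [[-0.924, 0.122, 0.363], [0.112, 0.993, -0.048], [-0.366, -0.004, -0.931]]
force: [0.9, 0.4, -1.7]
gripper_width: 0.215
finger_force: 30.0
```

step_arm(steps=[[[0, 0.3, 0, 0, 0, 0.03, 0], [0, 0.7, 0, 0, 0, 0.06, 0], [0, 1, 0, 0, 0, 0.075, 0], [0, 1, 0, 0, 0, 0.075, 0]]])

```text
time_s: 18.18
tool_pos: [0.4316, 0.042, 0.396]
tcp_rot: [[-0.925, -0.112, 0.364], [-0.106, 0.994, 0.037], [-0.366, -0.004, -0.931]]
force: [0.2, 0.7, -1.9]
gripper_width: 0.216
finger_force: 30.0
```

```bash
cat > rel.py <<'E'
from h import *
from scipy.spatial.transform import Rotation as R
np.set_printoptions(precision=3,suppress=True)
s=robot.read_state(); M=s['tcp_rot']; S=np.c_[-.927*M[:,0]+.375*M[:,2],M[:,1],-.375*M[:,0]-.927*M[:,2]]
print(s['tool_pos'],s['qpos'],s['force'])
Rz=R.from_euler('z',.111); tgt=Rz.apply([-.111,0,0])+[.562,.192,.107]
print('shift',(tgt-s['tool_pos'])/.1,'turn',(Rz*R.from_matrix(S).inv()).as_rotvec()/np.pi)
E
python3 rel.py
```

```text
[0.432 0.042 0.396] [ 0.058 -0.182  1.725  0.017  1.224 -1.628] [ 0.17   0.68  -1.891]
shift [ 0.201  1.377 -2.89 ] turn [ 0.002 -0.003 -0.   ]
```

step_arm(steps=[[[0.1, 0.4, 0, 0, 0, 0, 0], [0.2, 0.9, 0, 0, 0, 0, 0], [0.2, 1, 0, 0.002, -0.003, 0, 0], [0.2, 1, 0, 0.002, -0.003, 0, 0]]])

```text
time_s: 18.68
tool_pos: [0.4512, 0.1408, 0.3956]
tcp_rot: [[-0.921, -0.11, 0.373], [-0.102, 0.994, 0.041], [-0.375, -0.0, -0.927]]
force: [0.3, -0.2, -1.0]
gripper_width: 0.219
finger_force: 30.0
```

step_arm(steps=[[[0, 0.38, 0, 0, 0, 0, 0], [0, 0.38, -0.4, 0, 0, 0, 0], [0, 0.38, -0.9, 0, 0, 0, 0], [0, 0.38, -1, 0, 0, 0, 0], [0, 0.38, -1, 0, 0, 0, 0]]])

```text
time_s: 19.3
tool_pos: [0.452, 0.1787, 0.2971]
tcp_rot: [[-0.921, -0.109, 0.375], [-0.1, 0.994, 0.042], [-0.377, 0.001, -0.926]]
force: [0.5, -0.3, -0.7]
gripper_width: 0.218
finger_force: 30.0
```

step_arm(steps=[[[0, 0, -0.4, 0, 0, 0, 0], [0, 0, -0.8, 0, 0, 0, 0], [0, 0, -1, 0, 0, 0, 0], [0, 0, -1, 0, 0, 0, 0]]])

```text
time_s: 19.8
tool_pos: [0.4521, 0.1794, 0.197]
tcp_rot: [[-0.921, -0.11, 0.375], [-0.101, 0.994, 0.043], [-0.377, 0.001, -0.926]]
force: [-0.5, -0.1, -1.5]
gripper_width: 0.219
finger_force: 30.0
```

```bash
python3 rel.py
```

```text
[0.452 0.179 0.197] [ 0.437  0.022  2.055 -0.186  0.705 -1.124] [-0.539 -0.109 -1.455]
shift [-0.004  0.003 -0.9  ] turn [-0.     0.001  0.   ]
```

step_arm(steps=[[[0, 0, -0.3, 0, 0, 0, 0], [0, 0, -0.6, 0, 0, 0, 0], [0, 0, -0.75, 0, 0, 0, 0], [0, 0, -0.85, 0, 0, 0, 0], [0, 0, -0.89, 0, 0, 0, 0], [0, 0, -0.89, 0, 0, 0, 0]]])

```text
time_s: 20.55
tool_pos: [0.4519, 0.1798, 0.1079]
tcp_rot: [[-0.92, -0.11, 0.375], [-0.102, 0.994, 0.043], [-0.378, 0.002, -0.926]]
force: [0.6, -0.3, -1.4]
gripper_width: 0.218
finger_force: 30.0
```

step_arm(steps=[[[0, 0, -0.01, 0, 0, 0, 0], [0, 0, -0.02, 0, 0, 0, 0], [0, 0, -0.025, 0, 0, 0, 0], [0, 0, -0.025, 0, 0, 0, 0]]])

```text
time_s: 21.05
tool_pos: [0.4523, 0.18, 0.1059]
tcp_rot: [[-0.92, -0.111, 0.377], [-0.102, 0.994, 0.044], [-0.379, 0.002, -0.925]]
force: [-1.2, -0.6, 4.0]
gripper_width: 0.216
finger_force: 30.0
```

step_arm(steps=[[[0, 0, 0, 0, 0, 0, 1], [0, 0, 0, 0, 0, 0, 1], [0, 0, 0, 0, 0, 0, 1], [0, 0, 0, 0, 0, 0, 1], [0, 0, 0, 0, 0, 0, 1], [0, 0, 0, 0, 0, 0, 1], [0, 0, 0, 0, 0, 0, 1]]])

```text
time_s: 21.92
tool_pos: [0.451, 0.1796, 0.1044]
tcp_rot: [[-0.921, -0.11, 0.373], [-0.102, 0.994, 0.043], [-0.376, 0.001, -0.927]]
force: [-0.6, 0.7, -0.1]
gripper_width: 0.957
finger_force: 0.0
```

step_arm(steps=[[[-0.09, -0.01, 0.23, 0, 0, 0, 1], [-0.2, -0.02, 0.5, 0, 0, 0, 1], [-0.38, -0.04, 0.95, 0, 0, 0, 1], [-0.38, -0.04, 0.95, 0, 0, 0, 1]]])

```text
time_s: 22.42
tool_pos: [0.4142, 0.1765, 0.2031]
tcp_rot: [[-0.918, -0.111, 0.38], [-0.101, 0.994, 0.046], [-0.383, 0.004, -0.924]]
force: [-0.4, -0.2, -0.2]
gripper_width: 1.003
finger_force: 0.0
```

step_arm(steps=[[[-0.2, 0, 0.5, 0, 0, 0, 1], [-0.3, 0, 1, 0, 0, 0, 1], [-0.3, 0, 1, 0, 0, 0, 1]]])

```text
time_s: 22.8
tool_pos: [0.3845, 0.1766, 0.3029]
tcp_rot: [[-0.918, -0.111, 0.38], [-0.101, 0.994, 0.046], [-0.383, 0.004, -0.924]]
force: [-0.1, -0.4, -0.8]
gripper_width: 1.001
finger_force: 0.0
```

```bash
python3 - <<'E'
from h import *
np.set_printoptions(precision=3,suppress=True)
im,d=robot.snapshot('side'); cv2.imwrite('pics/f1.png',im)
px,X=cloud('side',d); j=(np.hypot(X[:,0]-.53,X[:,1]+.193)<.055)&(X[:,2]<.13)&(X[:,2]>0); print('jar inside z',j.sum(),np.percentile(X[j][:,2],[5,25,50,75,99]))
c=im[px[:,1],px[:,0]]; k=j&(c.min(1)>150); print('white',k.sum())
E
```

```text
jar inside z 98 [0.02  0.028 0.034 0.039 0.049]
white 38
```

View pics/f1.png

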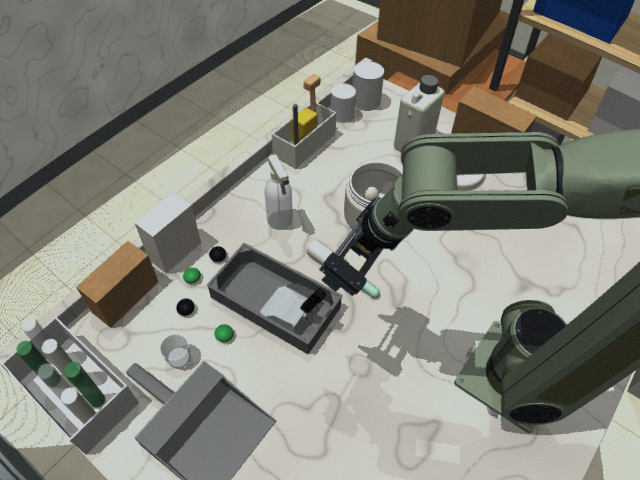

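The final picture shows the scoop lying flat in the empty tub at (293,303), tablets inside the jar at (372,192), the other things in place, and the gripper clear. I'm handing the job in.

```bash
python3 -c "
from plant import robot; print(robot.sign_off())"
```

```text
the job is handed in; nothing more can be done
None
```

I took up all four tablets in one scoopful and tipped them into the jar, then laid the scoop back flat in the tub and handed the job in at about 23 s. The last pictures showed no tablets on the counter or in the tub, but I could not count all four inside the jar, and the hand-in returned no verdict.

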